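# Index the brake disc to the next hole

### The arm

A 6-joint arm with a two-finger parallel gripper is mounted at the origin on the work surface. World frame = base frame: x ahead of the robot, y to its left, z up, the work surface at z = 0. Lengths are in m, angles in rad, forces in N, time in s.
With the tool pointing down it reaches from about 0.35 to 0.85 m from the base axis. Payload 8.1 kg.
Tool frame: the origin (TCP) lies at the centre of the arm's flange, where the gripper is bolted on; the fingertips stand 186 mm ahead of it and the grasp point (between the pads) lies 167 mm ahead of it (robot.grasp_offset is the distance from the TCP to the grasp point, in m); z points along the fingers, y is the line along which they close (so a half turn about z gives the same grasp; the last joint's range is limited). The gripper opens to 93 mm and grips with 3 to 60 N. Pads are 15 mm wide; open, the fingers measure 128 mm over their backs; the gripper's body (75 mm by 188 mm) begins 65 mm behind the grasp point.
Start: joints at [-0.085, 0.13, 1.488, -0, 1.523, -0.085], TCP at [0.6, 0, 0.405] pointing down, gripper open.
Joint ranges: [-2.96, 2.96], [-0.89, 2.26], [0.02, 2.5], [-1.34, 4.48], [0, 2.73], [-2.66, 2.66]. Speed limits (rad/s): [2.39, 2.39, 2.79, 3.14, 3.14, 3.14].

### API

Orientations are given as a rotation vector (axis times angle).
In Python, from plant import robot gives the robot as it stands.
- The arm moves only by the tool drive_tool, never from a script. Its argument "moves" is one flat list of numbers, 7 for each row, row after row: the finger opening in mm, from 0 to 93, then the shift along the tool's x, y, z in mm, then the turn, a rotation vector about the tool's x, y, z in degrees. A call has 1 to 8 rows; each row shifts and turns the commanded pose from where the row before left it, along the tool's axes as they then stand; what a row does not reach is not made up. A row lasts 1/10 s, in which the tool goes at most 50 mm and 8.59 degrees, less where a joint would pass 70% of its speed; a pose out of reach is approached as far as the arm can. A call is refused whole if a number of a shift passes 50 or a number of a turn 8.59, either way. A call with a gripper value outside its range is refused whole. The fingers move at their own pace and stop on an object; "grip_force" is the grip in N (left out, the last holds). Time passes only in rows, so rows that do not move let the fingers close. It gives the time, the measured TCP pose, the force, the opening and the grip force at its end, in the units of the state.
- robot.read_state(): the state, without advancing time (a new reading comes with each control period).
- robot.read_camera(name): name is "scene" or "side" or "wrist"; returns a dict with "color" (420x560x3 uint8, red, green, blue), "depth" (420x560 float32, m along the optical axis (not along the pixel's ray), 0 where there is no reading), "mtx" (3x3 intrinsics, pixels), "R" (3x3) and "t" (3): a world point X has camera coordinates R X + t. Camera axes: x right, y down, z forward; pixel columns grow to the right and rows downward; lengths in m; the calibration is good to about 2 mm. A picture is of the moment at which its call begins.
- robot.close_job(): hands the job in; it is judged then, once.
The state is a dict: "t": time; "q": joint angles; "dq": joint speeds; "joint_torque": joint torques, N m; "tool_pos": TCP position; "orientation": TCP orientation; "force": force on the tool from outside, world axes, zero at the start; "wrist_torque": the same for the moment, N m; "opening": finger opening in m; "gripper_force": force on a finger pad.
Only numpy, scipy, OpenCV 4.12 (cv2) and the standard library are available. Lean on these libraries where they do the work, as an engineer would, in place of code of your own. Each camera call takes 0.05 s, during which the arm holds its last target. There are 200 camera calls.

### The job

The brake disc on the indexing table has to be measured at its next position. With the fingertips press the red index button right in, and keep it in while you push its boss round towards the hole with the yellow ring; let the button spring fully out there, so that the table is locked in the yellow hole. Leave the loose things on the bench where they are, without lifting or pushing any of them; finish clear of everything.

Things in the scene. Friction and masses are not known exactly. Their poses are not given: they have to be found in the camera images.
- index_base: fixed blue round base of the indexing table, 430 mm diameter; origin at the centre of its underside, on the turning axis. Its index plate (top 40 mm above the bench) has 12 holes, one every 30 degrees, on a circle of 175 mm radius round the axis. Place and yaw change each time
- table_axis (a point): point on the vertical turning axis, 100 mm above the bench, on top of the hat of the 240 mm brake disc that is bolted to the turntable (disc face 75 mm above the bench, hat 136 mm diameter, five nuts to 112 mm)
- button_top (a point): centre of the top of the red button of the index plunger: 47 mm diameter, faces up, 75 mm above the bench when out. It goes 13 mm down against a spring (about 3 N at first, 5 N fully in), which takes its lock pin out of the hole beneath. 175 mm from the turning axis, on the robot's side
- boss_rim (a point): centre of the rim of the round well (52 mm inner diameter, rim 79 mm above the bench) that the button sits in, in a dark steel boss of 92 mm outer diameter on an arm of the turntable; boss, button and brake disc turn together. Closed fingertips fit in the well: press the button, then push against the well's wall to carry the boss round
- plunger (a joint): how far the button is pressed, m: 0 out, pin in a hole; 0.013 fully in. Pin free above about 0.0105. Between holes the pin rides under the index plate, so the button stays in (0.0105) even if let go; within about 3 mm of a hole, with the button let go, it centres itself and springs out to 0. Held fully in, it passes over holes
- turntable (a joint): turn of the table, rad, anticlockwise seen from above is positive; 0 at the start, where it is locked in a hole (play about 0.01); holes at 0.524 rad (30 degree) steps, stops at -1.07 and 1.07. Turning takes about 0.2 N m of friction (1 to 2 N at the boss)
- ring_yellow: flat yellow ring, 60 mm diameter, 1 mm thick, fixed on the index plate round the hole to be used next, one step (30 degrees) to one side of the starting hole; which side changes. Origin at the hole's centre, on the plate (40 mm above the bench). The boss passes 3 mm above it
- ring_green: flat green ring of the same size round the hole one step to the other side, a position already measured; origin at that hole's centre
- pad_a: brake pad, 50 x 115 x 15 mm, lying loose beside the indexing table on the robot's left; origin under its centre
- pad_b: brake pad, 50 x 115 x 15 mm, lying loose beside the indexing table on the robot's right; origin under its centre
- spray_can: loose upright can with blue label, 60 mm diameter, 170 mm tall, left of the indexing table; origin under its centre
- screwdriver: loose screwdriver with green handle, lying right of the indexing table
- wrench: loose steel wrench lying on the far left of the bench
- nut_bowl: loose steel bowl, 110 mm diameter, 45 mm high, on the right of the bench; origin under its centre
- bearing: loose steel bearing ring, 72 mm outer diameter, 18 mm high, on the right of the bench; origin under its centre

How it is judged:
On the way, in this order (a step that is already met when the one before it is completed fails the run):
1. the red button is pressed in with the table still at its first hole (value of joint plunger above 0.009 m and horizontal distance between button_top and ring_yellow above 0.075 m), for 0.05 s.
2. the boss is pushed round, button in, most of the way to the yellow hole (horizontal distance between button_top and ring_yellow below 0.045 m and value of joint plunger above 0.007 m), for 0.05 s.
At the end, for the whole second after the job is handed in: the button stands over the yellow hole (within 8 mm) and has sprung out to within 2 mm, so the pin is in the hole; the table is still (horizontal distance between button_top and ring_yellow below 0.008 m and value of joint plunger below 0.002 m and velocity of joint turntable between -0.02 and 0.02 rad/s); the robot touches nothing.
It fails at once if a loose thing on the bench is lifted, or moved more than 20 mm (distance of any of pad_a, pad_b, spray_can, screwdriver, wrench, nut_bowl, bearing from where it was at the start of the episode above 0.02 m).
It also fails if it takes over 42 s, if anything falls off the work surface, if the arm or the gripper's body presses on something with over 40 N, if the wrist force passes 120 N, or if a joint passes its speed limit or range.

## Working session

There is one attempt and no reset: what is moved stays moved. The work goes in short steps, Python scripts to look and compute and a tool call to move; the robot and the scene stay as the last step left them, time stands still between calls to the robot, and variables do not carry over. Pictures are saved under pics/ and viewed, at most 10 in all, crops included, and the job is handed in when it is done.

Besides the shell and the picture viewer there is one more tool, called as a command line: name --argument value ..., lists and objects as JSON in quotes. drive_tool: Moves the arm, as the interface text tells. Its arguments: {"type":"object","properties":{"moves":{"type":"array","items":{"type":"number"}},"grip_force":{"type":"number"}},"required":["moves"]}

```bash
mkdir -p pics; ls; cat > h.py <<'E'
import numpy as np, cv2
from plant import robot
def cloud(c):
    K,R,t,d=c["mtx"],c["R"],c["t"],c["depth"]
    v,u=np.mgrid[:d.shape[0],:d.shape[1]]
    P=np.stack([(u-K[0,2])/K[0,0]*d,(v-K[1,2])/K[1,1]*d,d],-1)
    return (P-t)@R
def save(c,n): cv2.imwrite("pics/"+n,c["color"][:,:,::-1])
E
python3 - <<'E'
from h import *
s=robot.read_state(); print(s)
for n in ("scene","side"):
    c=robot.read_camera(n); save(c,n+"1.png"); np.savez(n+".npz",**c)
    P=cloud(c); h=cv2.cvtColor(c["color"],cv2.COLOR_RGB2HSV); H,S,V=h[...,0].astype(int),h[...,1],h[...,2]
    z=P[...,2]; ok=(c["depth"]>0)&(S>120)&(V>80)
    for nm,m,zl in (("red",(H<8)|(H>172),(.05,.09)),("yel",(H>20)&(H<35),(.03,.05)),("grn",(H>45)&(H<85),(.03,.05))):
        m=m&ok&(z>zl[0])&(z<zl[1])
        k,l,st,ce=cv2.connectedComponentsWithStats(m.astype(np.uint8))
        for i in range(1,k):
            if st[i,4]>25:
                Q=P[l==i]; print(n,nm,st[i,4],ce[i].round(),Q.mean(0).round(4),Q.min(0).round(4),Q.max(0).round(4))
E
```

```text
pics
{'t': 0.0, 'q': array([-8.54146757e-02,  1.31155288e-01,  1.48930251e+00,  1.31270085e-05,
        1.52303874e+00, -8.54074769e-02]), 'dq': array([ 0.00106459, -0.00278935,  0.00100709,  0.00098288, -0.00049586,
       -0.00036246]), 'joint_torque': array([-1.61290725e-03, -5.59853125e+01, -4.91755986e+01,  7.67333270e-02,
        3.59135563e-02, -2.97389461e-04]), 'tool_pos': array([5.99755898e-01, 3.69559176e-05, 4.03677904e-01]), 'orientation': array([-2.22041411e+00, -2.22039671e+00,  1.90992581e-03]), 'force': array([-0.692694  ,  0.66299836,  0.23065181]), 'wrist_torque': array([0.00207882, 0.04100529, 0.01335261]), 'gripper_force': 0.0, 'opening': 0.09301818545324994}
scene red 139 [306. 204.] [0.5111 0.0415 0.0742] [0.4853 0.0157 0.0639] [0.5367 0.0656 0.0818]
scene red 612 [117. 296.] [ 1.0529 -0.2981  0.0643] [ 0.9959 -0.3755  0.05  ] [ 1.1078 -0.2222  0.0781]
scene yel 203 [331. 219.] [0.5046 0.132  0.0406] [0.4729 0.1024 0.0332] [0.5354 0.1623 0.0462]
scene yel 36 [109. 293.] [ 1.0516 -0.3403  0.039 ] [ 1.0423 -0.3509  0.0323] [ 1.0622 -0.329   0.0459]
scene yel 34 [
[... 987 characters left out ...]
1 0.0462]
scene grn 174 [278. 213.] [ 0.5634 -0.0328  0.041 ] [ 0.5314 -0.064   0.0318] [ 0.5904 -0.0049  0.0492]
side red 121 [262. 198.] [0.5093 0.0436 0.075 ] [0.4873 0.0167 0.0622] [0.5357 0.0683 0.0809]
side red 741 [471. 222.] [ 1.045  -0.3031  0.0616] [ 0.9895 -0.3765  0.05  ] [ 1.1041 -0.2246  0.0733]
side yel 212 [402. 158.] [1.0834 0.0696 0.0404] [ 1.0235 -0.004   0.03  ] [1.1026 0.1157 0.0499]
side yel 151 [389. 170.] [0.995  0.032  0.0401] [ 0.99   -0.0376  0.03  ] [1.0118 0.1146 0.05  ]
side yel 97 [249. 189.] [0.499  0.1387 0.0415] [0.4747 0.1141 0.0376] [0.5282 0.1618 0.0448]
side grn 155 [287. 217.] [ 0.5596 -0.0324  0.0412] [ 0.5324 -0.0586  0.0359] [ 0.5871 -0.0051  0.0463]
```

View pics/scene1.png

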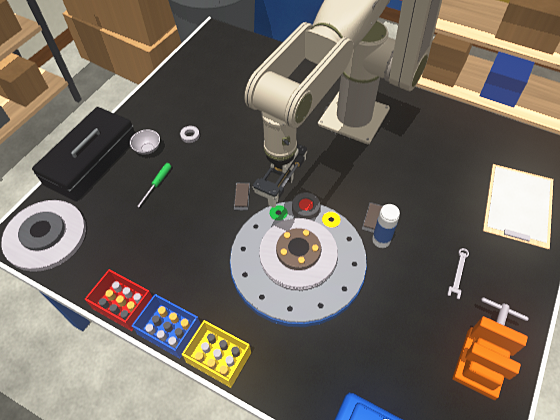

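```bash
python3 - <<'E'
from h import *
A=np.array([.676,.099])
for n in ("scene","side"):
    P=cloud(dict(np.load(n+".npz"))); z=P[...,2]; r=np.hypot(P[...,0]-A[0],P[...,1]-A[1])
    m=(z>.075)&(z<.085)&(r>.121)&(r<.24); Q=P[m]; print(n,"boss rim",len(Q),(Q.min(0)+Q.max(0))/2,Q.min(0),Q.max(0))
    m=(z>.13)&(z<.25)&(P[...,1]>.15)&(P[...,0]<.95)&(P[...,0]>.3); Q=P[m]; print("can",len(Q),Q.min(0),Q.max(0)) if len(Q) else 0
    m=(z>.085)&(z<.115)&(r<.1); Q=P[m]; print("hat",(Q.min(0)+Q.max(0))/2,Q.max(0)-Q.min(0))
E
```

```text
scene boss rim 399 [0.63327548 0.10908418 0.07961434] [ 0.46716254 -0.00206354  0.0750034 ] [0.79938842 0.22023191 0.08422528]
can 1655 [0.44799766 0.27495187 0.13002245] [0.76840169 0.76087625 0.17674461]
hat [0.67857365 0.10061972 0.09994817] [0.13915817 0.13474219 0.02964849]
side boss rim 389 [0.54735048 0.04107382 0.07966963] [ 0.46363651 -0.01420004  0.07501371] [0.63106446 0.09634768 0.08432555]
can 610 [0.44468653 0.27019857 0.13003348] [0.85966248 1.84955439 0.19175195]
hat [0.67449253 0.09878682 0.10001991] [0.13743974 0.13370113 0.02971813]
```

drive_tool --moves '[0, 11, -22, 30, 0, 0, 0, 0, 11, -22, 30, 0, 0, 0, 0, 10, -22, 30, 0, 0, 0, 0, 10, -23, 25, 0, 0, 0, 0, 0, 0, 0, 0, 0, 0, 0, 0, 0, 0, 0, 0, 0, 0, 0, 0, 0, 0, 0, 0]' --grip_force 20

```text
t: 0.8
tool_pos: [0.5123, 0.0418, 0.2914]
orientation: [2.22, 2.22, 0.003]
force: [0.8, 0.3, 0.4]
opening: 0.0413
gripper_force: 0.0
```

```bash
python3 - <<'E'
from h import *
c=robot.read_camera("wrist"); save(c,"w1.png"); s=robot.read_state(); print(s["t"],s["tool_pos"],s["opening"],s["force"])
P=cloud(c); h=cv2.cvtColor(c["color"],cv2.COLOR_RGB2HSV); H=h[...,0].astype(int)
m=((H<8)|(H>172))&(h[...,1]>120)&(h[...,2]>60)&(abs(P[...,2]-.075)<.006)
Q=P[m]; print(len(Q),Q.min(0),Q.max(0))
E
```

```text
0.85 [0.51249287 0.04168278 0.29167333] 0.037651056406615084 [ 0.10377469  0.04484833 -0.10879131]
4828 [0.48868438 0.02085849 0.06906343] [0.53467763 0.06700461 0.077077  ]
```

View pics/w1.png

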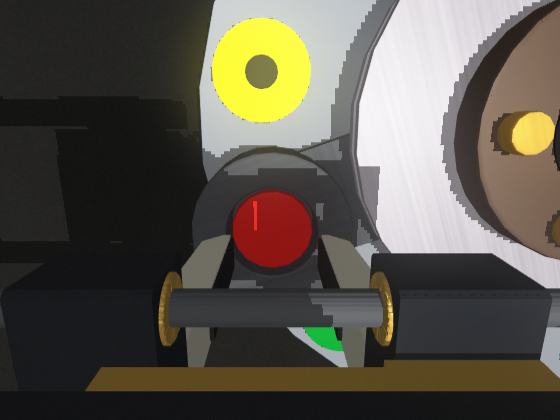

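drive_tool --moves '[0, 1, -1, 0, 0, 0, 0, 0, 0, 0, 0, 0, 0, 0, 0, 0, 0, 0, 0, 0, 0, 0, 0, 0, 0, 0, 0, 0, 0, 0, 0, 0, 0, 0, 0, 0, 0, 0, 0, 0, 0, 0]'

```text
t: 1.45
tool_pos: [0.51, 0.043, 0.2897]
orientation: [-2.221, -2.221, 0.0]
force: [-0.1, -0.2, -0.4]
opening: 0.0007
gripper_force: 0.0
```

drive_tool --moves '[0, 0, 0, 10, 0, 0, 0, 0, 0, 0, 10, 0, 0, 0, 0, 0, 0, 8, 0, 0, 0, 0, 0, 0, 7, 0, 0, 0, 0, 0, 0, 5, 0, 0, 0, 0, 0, 0, 0, 0, 0, 0]'

```text
t: 2.05
tool_pos: [0.5097, 0.043, 0.249]
orientation: [-2.221, -2.221, 0.002]
force: [-3.4, -0.2, 4.8]
opening: 0.0004
gripper_force: 2.3
```

drive_tool --moves '[0, 0, 0, 2, 0, 0, 0, 0, 0, 0, 0, 0, 0, 0]'

```text
t: 2.25
tool_pos: [0.51, 0.0429, 0.2483]
orientation: [-2.221, -2.222, 0.001]
force: [-5.9, -1.0, 10.3]
opening: 0.0006
gripper_force: 5.1
```

```bash
python3 - <<'E'
from h import *
s=robot.read_state(); print(s["t"],s["tool_pos"],s["force"],s["wrist_torque"])
c=robot.read_camera("wrist"); save(c,"w2.png")
E
```

```text
2.25 [0.50997389 0.04288481 0.24830684] [-5.85273491 -0.97009116 10.25219205] [-0.23753216  1.16113158  0.03241895]
```

View pics/w2.png

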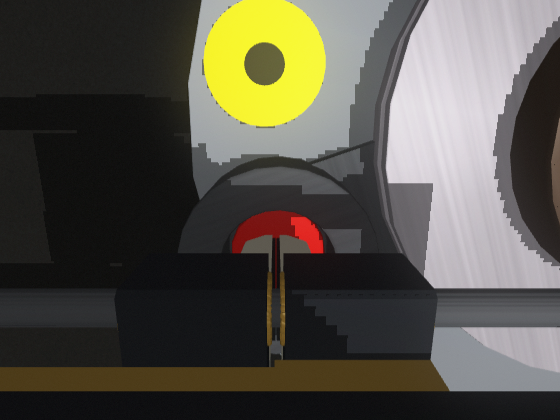

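drive_tool --moves '[0, 5, -1.5, 0, 0, 0, 0, 0, 5, -1.3, 0, 0, 0, 0, 0, 5, -1.2, 0, 0, 0, 0, 0, 5, -1.2, 0, 0, 0, 0, 0, 5, -1.1, 0, 0, 0, 0, 0, 5, -1, 0, 0, 0, 0]'

```text
t: 2.9
tool_pos: [0.5032, 0.0732, 0.2484]
orientation: [2.22, 2.22, 0.002]
force: [1.5, -2.0, 5.0]
opening: 0.0007
gripper_force: 2.4
```

drive_tool --moves '[0, 5, -0.6, 0, 0, 0, 0, 0, 5, -0.5, 0, 0, 0, 0, 0, 5, -0.4, 0, 0, 0, 0, 0, 5, -0.3, 0, 0, 0, 0, 0, 5, -0.2, 0, 0, 0, 0, 0, 5, -0.1, 0, 0, 0, 0]'

```text
t: 3.5
tool_pos: [0.5011, 0.1033, 0.2484]
orientation: [2.221, 2.221, 0.002]
force: [0.6, -1.7, 5.2]
opening: 0.0005
gripper_force: 2.7
```

```bash
cat >> h.py <<'E'
def boss(name):
    # circle fit of the boss centre: best angle on 175 mm circle from rim points (z 0.076..0.083)
    c=robot.read_camera(name); P=cloud(c); z=P[...,2]; A=np.array([.676,.099])
    d=P[...,:2]-A; r=np.hypot(d[...,0],d[...,1]); m=(z>.0765)&(z<.083)&(r>.128)&(r<.224)&(d[...,0]<0)
    Q=P[m][:,:2]; best=[]
    for a in np.radians(np.arange(-205,-150,.25)):
        C=A+.175*np.array([np.cos(a),np.sin(a)]); q=np.hypot(*(Q-C).T); best.append((np.sum((q>.0255)&(q<.0465))-np.sum(q>.048),np.degrees(a)))
    b=max(best)[0]; t=[x[1] for x in best if x[0]>=b-3]; return c,len(Q),b,(min(t),max(t))
E
python3 - <<'E'
from h import *
s=robot.read_state(); print(s["t"],s["tool_pos"],s["force"],s["wrist_torque"])
for n in("scene","side","wrist"):
    c,*r=boss(n); print(n,r); save(c,n+"3.png")
E
```

```text
3.5 [0.50108442 0.10330962 0.24835061] [ 0.57180398 -1.68167083  5.1780836 ] [-0.28454511 -0.11936526  0.004618  ]
scene [81, np.int64(76), (np.float64(-181.0), np.float64(-180.0))]
side [255, np.int64(222), (np.float64(-180.75), np.float64(-180.0))]
wrist [9857, np.int64(9511), (np.float64(-180.75), np.float64(-180.75))]
```

View pics/wrist3.png

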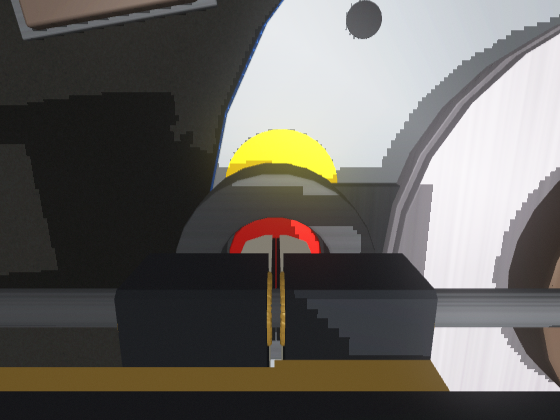

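drive_tool --moves '[0, 5, 0.1, 0, 0, 0, 0, 0, 5, 0.3, 0, 0, 0, 0, 0, 5, 0.5, 0, 0, 0, 0, 0, 5, 0.6, 0, 0, 0, 0, 0, 5, 0.8, 0, 0, 0, 0, 0, 3, 0.6, 0, 0, 0, 0, 0, 1, 0.2, 0, 0, 0, 0]'

```text
t: 4.35
tool_pos: [0.5041, 0.1325, 0.2483]
orientation: [2.221, 2.221, 0.002]
force: [-0.7, -1.3, 6.5]
opening: 0.0004
gripper_force: 3.5
```

```bash
python3 - <<'E'
from h import *
s=robot.read_state(); print(s["t"],s["tool_pos"],s["force"],s["wrist_torque"])
for n in("side","wrist"):
    c,*r=boss(n); print(n,r); save(c,n+"4.png")
E
```

```text
4.35 [0.50408743 0.13250904 0.24834742] [-0.73629947 -1.33742158  6.50984124] [-0.24334159  0.1242759   0.00947147]
side [230, np.int64(202), (np.float64(-189.25), np.float64(-189.25))]
wrist [9658, np.int64(9310), (np.float64(-189.75), np.float64(-189.75))]
```

drive_tool --moves '[0, 2, 0.4, 0, 0, 0, 0, 0, 2, 0.4, 0, 0, 0, 0, 0, 0, 0, 0, 0, 0, 0]'

```text
t: 4.75
tool_pos: [0.5049, 0.1365, 0.2484]
orientation: [2.221, 2.221, 0.002]
force: [-0.5, 0.4, 5.9]
opening: 0.0006
gripper_force: 3.1
```

```bash
python3 - <<'E'
from h import *
s=robot.read_state(); print(s["t"],s["tool_pos"],s["force"],s["wrist_torque"])
for n in("side","wrist"):
    c,*r=boss(n); print(n,r); save(c,n+"5.png")
E
```

```text
4.75 [0.50489606 0.13648078 0.24835268] [-0.54352981  0.37879299  5.94886164] [ 0.02685074  0.1088018  -0.06850693]
side [232, np.int64(203), (np.float64(-191.0), np.float64(-190.25))]
wrist [9604, np.int64(9270), (np.float64(-191.25), np.float64(-191.0))]
```

drive_tool --moves '[0, 0, 0, -3, 0, 0, 0, 0, 0, 0, -3, 0, 0, 0, 0, 0, 0, 0, 0, 0, 0]'

```text
t: 5.15
tool_pos: [0.5048, 0.1362, 0.2545]
orientation: [2.221, 2.221, 0.002]
force: [0.9, -0.4, 3.3]
opening: 0.0003
gripper_force: 1.9
```

drive_tool --moves '[0, 0, 0, -5, 0, 0, 0, 0, 0, 0, -10, 0, 0, 0, 0, 0, 0, -30, 0, 0, 0, 0, 0, 0, -40, 0, 0, 0, 0, 0, 0, -40, 0, 0, 0, 0, 0, 0, 0, 0, 0, 0, 0, 0, 0, 0, 0, 0, 0]'

```text
t: 5.85
tool_pos: [0.5045, 0.136, 0.3799]
orientation: [2.221, 2.221, 0.002]
force: [-0.3, 0.6, 0.5]
opening: 0.0005
gripper_force: 0.0
```

```bash
python3 - <<'E'
from h import *
s=robot.read_state(); print(s["t"],s["tool_pos"],s["force"],abs(s["dq"]).max())
for n in("scene","side","wrist"):
    c,*r=boss(n); print(n,r); save(c,n+"6.png")
    P=cloud(c); h=cv2.cvtColor(c["color"],cv2.COLOR_RGB2HSV); H=h[...,0].astype(int)
    m=((H<8)|(H>172))&(h[...,1]>120)&(h[...,2]>60)&(abs(P[...,2]-.07)<.012)&(P[...,0]<.6)
    Q=P[m]; print(len(Q),np.median(Q,0),(Q.min(0)+Q.max(0))/2)
E
```

```text
5.85 [0.50453663 0.13597105 0.37990116] [-0.26750776  0.57163354  0.50147022] 0.04702017197894138
scene [275, np.int64(226), (np.float64(-191.5), np.float64(-190.75))]
145 [0.50480743 0.13040324 0.07438717] [0.50412341 0.12957828 0.07069265]
side [286, np.int64(245), (np.float64(-191.0), np.float64(-190.25))]
106 [0.50231425 0.13480511 0.07495135] [0.50400042 0.13593597 0.07331139]
wrist [5654, np.int64(5617), (np.float64(-191.25), np.float64(-191.25))]
2513 [0.50474086 0.13333188 0.07488234] [0.50412938 0.13122479 0.06819977]
```

View pics/scene6.png

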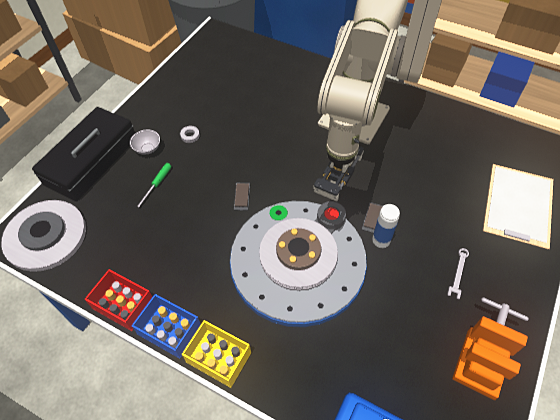

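The boss and red button now cover the yellow hole at pixel (332,214). The button top is back at 75 mm, so it has sprung out. The loose things are where they were and the arm is clear.

```bash
python3 -c "
from plant import robot
print(robot.close_job())"
```

```text
the job is handed in; nothing more can be done
None
```

The job is handed in at about 6 s of the 42 s allowed: the table is locked in the yellow hole with the button out (top at 75 mm), the loose things look unmoved in the scene picture, and the arm is clear; the hand-in call returned no verdict.

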